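# Pack a conveyor bearing repair kit into its foam tray

## Robot

A 6-joint arm with a two-finger parallel gripper is mounted at the origin on the work surface. World frame = base frame: x ahead of the robot, y to its left, z up, the work surface at z = 0. Lengths are in mm, angles in degrees, forces in N, time in s.
With the tool pointing down it reaches from about 300 to 850 mm from the base axis. Payload 4.2 kg.
Tool frame: the origin (TCP) lies between the finger pads; the fingertips stand 19 mm ahead of it and the grasp point (between the pads) is the TCP (env.tips_ahead is the distance from the TCP to the fingertips, in mm); z points along the fingers, y is the direction in which the jaws open and shut (so a half turn about z gives the same grasp; the last joint's range is limited). The gripper opens to 91 mm and grips with 3 to 60 N. Pads are 32 mm wide; open, the fingers measure 118 mm over their backs; the gripper's body (76 mm by 178 mm) begins 60 mm behind the grasp point.
Start: joints at [-76.776, 18.312, 89.639, -0, 72.044, -1.146], TCP at [142.706, -557.028, 198.376] pointing down, gripper open.
Joint ranges: [-177.97, 177.97], [-48.28, 115.42], [12.27, 149.76], [-77.06, 257.06], [2.81, 150.46], [-146.56, 146.56]. Speed limits (degrees/s): [147.25, 147.25, 180, 180, 180, 180].

## Interface

Orientations are given as [roll, pitch, yaw] about the fixed x, y, z axes, in that order (R = Rz(yaw) Ry(pitch) Rx(roll)).
In Python, from workcell import telemetry, viewer, job_done, env gives the robot as it stands. The module is installed in compiled form; this text tells all that it offers.
- The arm moves only by the shell command python3 -m jog 'ROWS' [FORCE]. ROWS is JSON, a list of rows, each a list of 3 entries, a list of its own where there are three numbers: the shift along the tool's x, y, z in cm, then the turn about the tool's z in degrees, then the opening, from 0 (shut) to 1 (fully open). A call has 1 to 10 rows; each row shifts and turns the pose as measured when the row begins, along the tool's axes as they then stand; what a row does not reach is not made up. A row lasts 1/8 s, in which the tool goes at most 62.5 mm and 10.7 degrees, less where a joint would pass 70% of its speed; a pose out of reach is approached as far as the arm can. A call is refused whole if a number of a shift passes 6.25 or a number of a turn 10.7, either way. A call with a gripper value outside its range is refused whole. The fingers move at their own pace and stop on an object; FORCE is the grip in N (left out, the last holds). Time passes only in rows, so rows that do not move let the fingers close. It gives the time, the measured TCP pose, the force and the opening at its end, in the units of the state.
- telemetry.state(): the state, without advancing time (a new reading comes with each control period).
- viewer.grab_frame(name): name is "scene" or "top" or "wrist"; returns a dict with "color" (400x640x3 uint8, red, green, blue), "K" (3x3 intrinsics, pixels), "k1" (the pictures are not rectified: a ray, as slopes to the right and down, at radius r is drawn at 1 + k1 r^2 times it, then the intrinsics apply), "rvec" (rotation vector, rad) and "tvec" (3), from world to camera coordinates, as OpenCV has them. Camera axes: x right, y down, z forward; pixel columns grow to the right and rows downward; lengths in mm; the calibration is good to about 2 mm. A picture is of the moment at which its call begins. There is no depth.
- job_done(): hands the job in, once; it reports no verdict.
The state is a dict: "time_s": time; "qpos": joint angles; "qvel": joint speeds; "effort": joint torques, N m; "ee_pos": TCP position; "ee_rot": TCP orientation; "force": force on the tool from outside, world axes, zero at the start; "torque": the same for the moment, N m; "gripper_width": finger opening in mm.
Only numpy, scipy, OpenCV 4.12 (cv2) and the standard library are available. Lean on these libraries where they do the work, as an engineer would, in place of code of your own. Each camera call takes 0.05 s, during which the arm holds its last target. There are 200 camera calls.

## Task

Pack the repair kit: put the pillow block, the square flange unit, the large bearing and the small bearing each into the foam pocket cut to its own shape and size, so that every part sits squarely on the floor of its pocket, the same way up as it stands now. Set the parts down, do not drop them, and leave the white tub and the amber jar standing where they are.

Things in the scene. Friction and masses are not known exactly. Their poses are not given: they have to be found in the camera images.
- pillow_block: Grey pillow-block bearing unit, upright on its foot: foot 100 mm (along x) x 30 mm (along y) x 10 mm high, with a round housing 28 mm wide (along y), 50 mm long and 54 mm to its top in the middle (a small brass grease nipple stands on top); the bore runs along y. Flat housing sides at y = +-14 mm are the place to grip. The same end for end. Origin: centre of the underside, z up. About 0.3 kg.
- flange_unit: Grey square four-bolt flange bearing unit lying flat: plate 86 x 86 x 12 mm (sides along x and y), with a round boss 56 mm in diameter rising in its middle from 12 to 34 mm height, which is the place to grip; it may go in at any quarter turn. Origin: centre of the underside, z up. About 0.55 kg.
- big_bearing: The larger steel ball bearing, a ring lying flat: outside diameter 62 mm, bore 25 mm, 25 mm high. Origin: centre of the underside, z up. About 0.35 kg.
- small_bearing: The smaller steel ball bearing, a ring lying flat: outside diameter 38 mm, bore 19 mm, 20 mm high. Origin: centre of the underside, z up. About 0.1 kg.
- insert_long: Black foam insert, 135 x 135 mm and 20 mm thick, one of four lying fixed side by side in a low blue tray whose rim stands 3 mm above the foam. Its pocket is an oblong 116 mm (along the insert's x) x 46 mm (along y), 8 mm deep with a white floor. Origin: centre of the insert's underside, directly under the pocket's centre; z up; the pocket floor lies 12 mm and the foam's top 20 mm above the origin.
- insert_square: Black foam insert, 135 x 135 mm and 20 mm thick, one of four lying fixed side by side in a low blue tray whose rim stands 3 mm above the foam. Its pocket is a square 102 x 102 mm, sides along x and y, 8 mm deep with a white floor. Origin: centre of the insert's underside, directly under the pocket's centre; z up; the pocket floor lies 12 mm and the foam's top 20 mm above the origin.
- insert_big_round: Black foam insert, 135 x 135 mm and 20 mm thick, one of four lying fixed side by side in a low blue tray whose rim stands 3 mm above the foam. Its pocket is the larger round one, 78 mm in diameter, 8 mm deep with a white floor. Origin: centre of the insert's underside, directly under the pocket's centre; z up; the pocket floor lies 12 mm and the foam's top 20 mm above the origin.
- insert_small_round: Black foam insert, 135 x 135 mm and 20 mm thick, one of four lying fixed side by side in a low blue tray whose rim stands 3 mm above the foam. Its pocket is the smaller round one, 54 mm in diameter, 8 mm deep with a white floor. Origin: centre of the insert's underside, directly under the pocket's centre; z up; the pocket floor lies 12 mm and the foam's top 20 mm above the origin.
- grease_tub: White round tub, 72 mm in diameter, 75 mm high, standing near the parts; not part of the job. Origin: centre of the underside.
- cleaner_bottle: Squat amber jar with a black cap, 60 mm in diameter, 85 mm high, standing near the parts; not part of the job. Origin: centre of the underside.

How it is judged (in metres and radians):
At the end, for the whole second after the job is handed in: Each of the four parts lies in its own pocket: within 14 mm of the pocket's centre, its underside less than 3 mm above the pocket floor, upright within 0.06 rad (bearings and flange unit lying flat as at the start), released and at rest (horizontal distance between pillow_block and insert_long below 0.014 m and z of pillow_block in the frame of insert_long between 0.008 and 0.015 m and angle between each of pillow_block, flange_unit, big_bearing, small_bearing's own z axis and vertical below 0.06 rad and linear speed of each of pillow_block, flange_unit, big_bearing, small_bearing below 0.02 m/s and angular speed of each of pillow_block, flange_unit, big_bearing, small_bearing below 0.2 rad/s and contact force between each of pillow_block, flange_unit, big_bearing, small_bearing and the fingers below 0.1 N and horizontal distance between flange_unit and insert_square below 0.014 m and z of flange_unit in the frame of insert_square between 0.008 and 0.015 m and horizontal distance between big_bearing and insert_big_round below 0.014 m and z of big_bearing in the frame of insert_big_round between 0.008 and 0.015 m and horizontal distance between small_bearing and insert_small_round below 0.014 m and z of small_bearing in the frame of insert_small_round between 0.008 and 0.015 m); the robot touches nothing.
It fails at once if a part is let fall from more than about 3 cm ((linear speed of pillow_block above 0.8 m/s and contact force between pillow_block and the arm below 0.2 N and contact force between pillow_block and the fingers below 0.2 N) or (linear speed of flange_unit above 0.8 m/s and contact force between flange_unit and the arm below 0.2 N and contact force between flange_unit and the fingers below 0.2 N) or (linear speed of big_bearing above 0.8 m/s and contact force between big_bearing and the arm below 0.2 N and contact force between big_bearing and the fingers below 0.2 N) or (linear speed of small_bearing above 0.8 m/s and contact force between small_bearing and the arm below 0.2 N and contact force between small_bearing and the fingers below 0.2 N)).
It fails at once if the grease tub is knocked over or pushed more than 5 cm away (angle between grease_tub's own z axis and vertical above 0.5 rad or distance of grease_tub from where it was at the start of the episode above 0.05 m).
It fails at once if the cleaner bottle is knocked over or pushed more than 5 cm away (angle between cleaner_bottle's own z axis and vertical above 0.5 rad or distance of cleaner_bottle from where it was at the start of the episode above 0.05 m).
It also fails if it takes over 112 s, if anything falls off the work surface, if the arm or the gripper's body presses on something with over 40 N, if the wrist force passes 120 N, or if a joint passes its speed limit or range.

## Working session

There is one attempt and no reset: what is moved stays moved. The work goes in short steps, Python scripts to look and compute and a shell command to move; the robot and the scene stay as the last step left them, time stands still between calls to the robot, and variables do not carry over. Pictures are saved under pics/ and viewed, about 12 in all and at most 16, crops included, and the job is handed in when it is done.

```bash
mkdir -p pics
cat > h.py <<'E'
import cv2, numpy as np
from workcell import telemetry, viewer, job_done, env
from scipy.spatial.transform import Rotation as R
def grab(n,save=None):
    f=viewer.grab_frame(n)
    if save: cv2.imwrite('pics/'+save,cv2.cvtColor(f['color'],cv2.COLOR_RGB2BGR))
    np.savez('last_'+n,**{k:np.array(v) for k,v in f.items()})
    return f
def load(n): return dict(np.load('last_'+n+'.npz'))
def ray(f,u,v):
    K=np.array(f['K']);d=cv2.undistortPoints(np.array([[[u,v]]],float),K,np.array([float(f['k1']),0,0,0]))[0,0]
    Rm=cv2.Rodrigues(np.array(f['rvec'],float))[0];t=np.array(f['tvec'],float).ravel()
    return -Rm.T@t, Rm.T@np.array([d[0],d[1],1])
def onz(f,u,v,z):
    c,d=ray(f,u,v);return (c+d*(z-c[2])/d[2])[:2]
def proj(f,p):
    return cv2.projectPoints(np.array(p,float).reshape(-1,1,3),np.array(f['rvec'],float),np.array(f['tvec'],float),np.array(f['K'],float),np.array([float(f['k1']),0,0,0]))[0].reshape(-1,2)
def togo(x,y,z,yaw=None):
    "shift in tool axes (cm); yaw: desired tool-y (jaw) direction in world degrees"
    s=telemetry.state();Rm=R.from_euler('xyz',s['ee_rot'],degrees=True).as_matrix()
    d=Rm.T@(np.array([x,y,z])-np.array(s['ee_pos']))/10
    j=np.degrees(np.arctan2(Rm[1,1],Rm[0,1]))
    print('shift cm',d.round(2),'jaw dir',j.round(1),'' if yaw is None else 'turn about tool z %.1f'%(-((yaw-j+90)%180-90)))
E
python3 - <<'E'
from h import *
s=telemetry.state();print({k:np.round(v,2) for k,v in s.items()})
for n in('top','scene'):
    f=grab(n,n+'0.png');print(n,ray(f,320,200)[0].round(),ray(f,320,200)[1].round(2),f['k1'])
E
```

```text
{'time_s': np.float64(0.0), 'qpos': array([-76.77,  18.35,  89.71,  -0.  ,  72.04,  -1.14]), 'qvel': array([-0.01, -0.05,  0.05, -0.04,  0.04, -0.03]), 'effort': array([ -0.  , -41.25, -23.2 ,   0.07,   0.05,  -0.  ]), 'ee_pos': array([ 142.6 , -556.5 ,  197.53]), 'ee_rot': array([-179.9 ,   -0.  ,   14.37]), 'force': array([ 0.07, -0.25,  0.69]), 'torque': array([ 0.  , -0.02, -0.01]), 'gripper_width': np.float64(91.29)}
top [ 439.  -11. 1409.] [ 0.06  0.01 -1.  ] 0.02629550733527786
scene [1254.  413.  906.] [-0.63 -0.32 -0.71] -0.07294148003768484
```

View pics/top0.png

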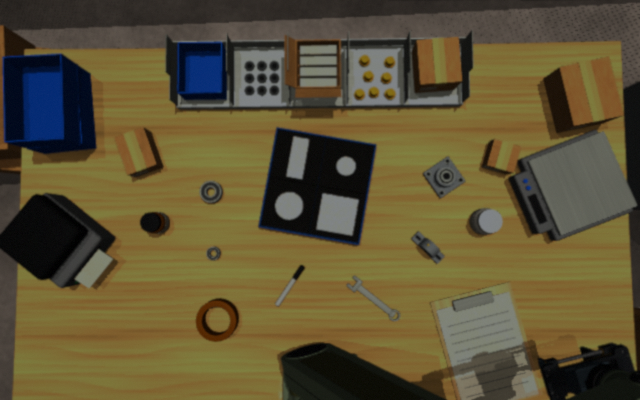

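View pics/scene0.png

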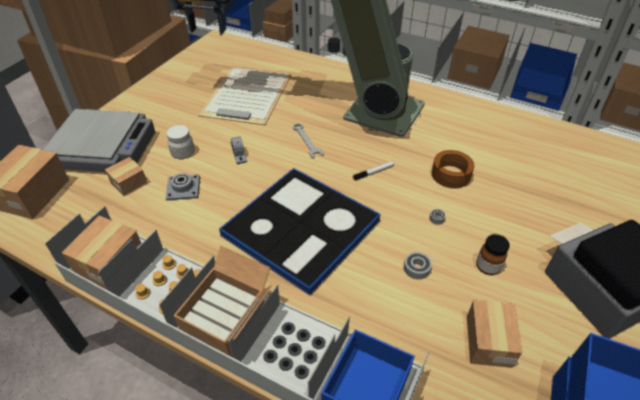

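The top view has +x up and +y left. Parts: flange (444,177), pillow block (428,247), big bearing (211,192), small bearing (214,253). Pockets: oblong (298,157), small round (346,166), big round (289,206), square (338,214). The tub is at (486,221) and the jar at (154,223).

```bash
cat > m.py <<'E'
from h import *
f=load('top');c=f['color'];hsv=cv2.cvtColor(c,cv2.COLOR_RGB2HSV)
def blobs(mask,u,v,r,z,name):
    m=np.zeros_like(mask);m[v-r:v+r,u-r:u+r]=mask[v-r:v+r,u-r:u+r]
    cs=cv2.findContours(m,cv2.RETR_EXTERNAL,cv2.CHAIN_APPROX_NONE)[0]
    k=max(cs,key=cv2.contourArea)
    P=np.array([onz(f,*p,z) for p in k[:,0]],np.float32)
    (cx,cy),(w,h),a=cv2.minAreaRect(P);ce,rad=cv2.minEnclosingCircle(P)
    i=np.linalg.norm(cv2.boxPoints(((cx,cy),(w,h),a))[1]-cv2.boxPoints(((cx,cy),(w,h),a))[0])
    b=cv2.boxPoints(((cx,cy),(w,h),a));e=[b[1]-b[0],b[2]-b[1]];e=max(e,key=np.linalg.norm)
    print(name,'rect c',np.round((cx,cy),1),'size',np.round((w,h),1),'long dir %.1f'%np.degrees(np.arctan2(e[1],e[0])),'circ',np.round(ce,1),round(rad,1))
    return P
white=((hsv[...,1]<60)&(hsv[...,2]>110)).astype(np.uint8)*255
for n,u,v,r in(('long',298,157,26),('smallround',346,166,18),('biground',289,206,20),('square',338,214,26)): blobs(white,u,v,r,14,n)
sat=(hsv[...,1]<95).astype(np.uint8)*255
for n,u,v,r,z in(('flange',444,177,26,8),('pillow',428,247,22,10),('big',211,192,18,22),('small',214,253,14,18),('tub',486,221,22,75),('jar',154,223,20,85)): blobs(sat,u,v,r,z,n)
rows=[]
for u,v in((444,177),(428,247),(211,192),(214,253)):
    rows.append(cv2.resize(c[v-28:v+28,u-28:u+28],(380,280),interpolation=cv2.INTER_CUBIC))
cv2.imwrite('pics/crops.png',cv2.cvtColor(np.vstack([np.hstack(rows[:2]),np.hstack(rows[2:])]),cv2.COLOR_RGB2BGR))
E
python3 m.py
```

```text
long rect c [646.7  60.5] size [ 41.5 110.9] long dir -10.4 circ [647.7  60.4] 57.5
smallround rect c [622.1 -74.5] size [47.5 46.5] long dir 63.1 circ [622.4 -74.3] 24.5
biground rect c [511.5  86. ] size [69.9 69.9] long dir -0.2 circ [511.7  85.4] 36.6
square rect c [487.1 -49.3] size [98.  97.9] long dir 79.5 circ [488.2 -49.3] 67.1
flange rect c [ 589.5 -347.6] size [86.3 87.4] long dir -55.7 circ [ 588.5 -346.6] 57.6
pillow rect c [ 395.8 -299.3] size [98.1 33.3] long dir 44.2 circ [ 393.5 -297.2] 50.3
big rect c [551.6 304.4] size [61.7 58.7] long dir 89.6 circ [551.9 303.7] 31.8
small rect c [380.8 296.9] size [36.3 33.1] long dir 89.7 circ [381.3 296.6] 19.3
tub rect c [ 465.3 -438.8] size [83.3 65.8] long dir 89.6 circ [ 465.  -438.8] 42.2
jar rect c [466.5 449. ] size [48.1 42.4] long dir 89.6 circ [467.2 448.8] 24.6
```

```bash
python3 -m jog '[[[4.4,-2.65,0],0,1],[[4.4,-2.65,0],0,1],[[4.4,-2.65,0],0,1],[[4.4,-2.65,0],0,1],[[4.4,-2.65,0],0,1],[[4.4,-2.65,0],0,1],[[4.4,-2.65,0],0,1],[[0,0,0.5],-10,1],[[0,0,0.5],-10,1],[[0,0,0.5],-10,1]]'
python3 - <<'E'
from h import *
togo(395.8,-299.3,150,-45.8)
f=grab('wrist','w1.png');print(ray(f,320,200),proj(f,[[395.8,-299.3,10]]))
E
```

```text
time_s: 1.35
ee_pos: [402.2, -290.9, 178.7]
ee_rot: [-179.6, -0.1, 45.3]
force: [0.1, 0.3, 0.3]
gripper_width: 91.1
shift cm [-1.05  0.16  2.87] jaw dir -44.7 turn about tool z 1.1
(array([ 454.93005731, -239.04442017,  365.6053234 ]), array([-0.19288981, -0.19583884, -0.96164903])) [[320.08841412 186.35504111]]
```

View pics/w1.png

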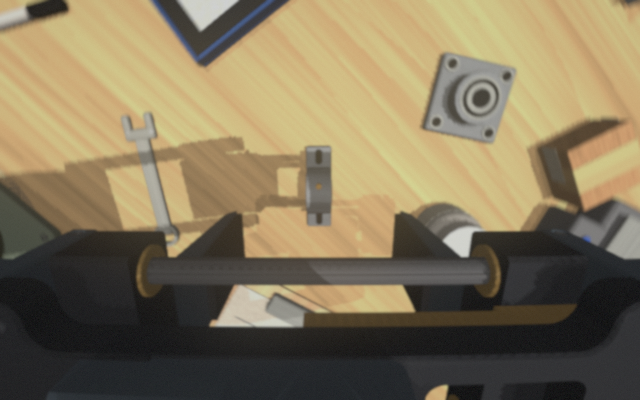

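The wrist view shows the pillow block foot centred at about (318.5,186), against a prediction of (320,186), and its sides are aligned with the jaws. I'll descend and grip.

```bash
python3 -m jog '[[[-1.05,0.15,4],0,1],[[0,0,4],0,1],[[0,0,4],0,1],[[0,0,2.2],0,1],[[0,0,0],0,1]]'
python3 - <<'E'
from h import *
togo(395.8,-299.3,36,-45.3)
E
```

```text
time_s: 2.02
ee_pos: [394.9, -298.9, 32.3]
ee_rot: [-179.6, -0.1, 44.8]
force: [-0.8, -0.1, 0.6]
gripper_width: 91.3
shift cm [ 0.04  0.1  -0.37] jaw dir -45.2 turn about tool z 0.1
```

```bash
python3 -m jog '[[[0,0.1,-0.4],0,1],[[0,0,0],0,0],[[0,0,0],0,0],[[0,0,0],0,0],[[0,0,0],0,0],[[0,0,0],0,0],[[0,0,0],0,0],[[0,0,0],0,0]]' 35
python3 -m jog '[[[0,0,-4],0,0],[[0,0,-4],5.5,0],[[0,0,-2],10,0],[[0,0,0],10,0],[[0,0,0],10,0],[[0,0,0],10,0],[[0,0,0],10,0]]'
python3 - <<'E'
from h import *
togo(646.7,60.5,120,-100.4)
E
```

```text
time_s: 3.02
ee_pos: [397.6, -301.3, 40.2]
ee_rot: [-180.0, -0.2, 44.6]
force: [-0.8, 0.7, -0.4]
gripper_width: 24.6
time_s: 3.9
ee_pos: [397.1, -301.2, 143.1]
ee_rot: [-179.8, -0.0, -12.7]
force: [0.4, -0.2, -0.2]
gripper_width: 0.2
shift cm [ 16.41 -40.76   2.44] jaw dir -102.7 turn about tool z -2.3
```

```bash
python3 - <<'E'
from h import *
grab('top','t2.png')
f=grab('wrist','w2.png')
E
python3 m.py 2>&1 | grep -E 'pillow|tub|flange'
```

```text
flange rect c [ 589.5 -347.5] size [86.9 87.2] long dir -56.3 circ [ 588.5 -346.6] 57.6
pillow rect c [ 394.4 -306.1] size [101.5 114.8] long dir -1.4 circ [ 394.5 -314.2] 71.0
tub rect c [ 453.6 -433.3] size [106.1  89.3] long dir 89.8 circ [ 440.4 -433.3] 61.7
```

View pics/w2.png

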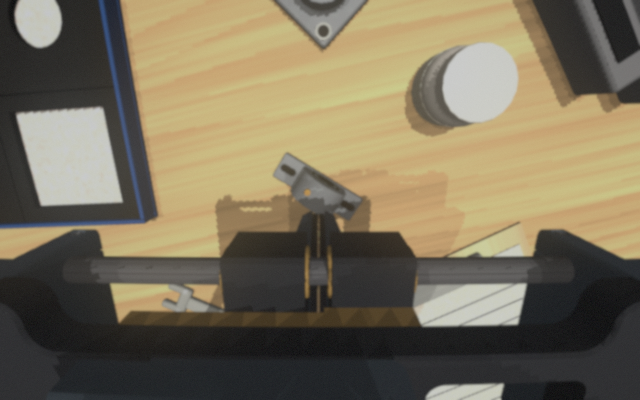

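The grasp missed: the fingers shut fully and the pillow block is still standing at about (319,186). I'll measure its offset.

Run:
```python
from h import *
f=load('wrist')
c=f['color'][130:240,255:385];cv2.imwrite('pics/w2c.png',cv2.cvtColor(cv2.resize(c,None,fx=6,fy=5,interpolation=cv2.INTER_CUBIC),cv2.COLOR_RGB2BGR))
for p in((291,164),(348,207),(319.5,185.5),(308,192)): print(p,onz(f,*p,10).round(1),onz(f,*p,60).round(1))
s=telemetry.state()['ee_pos'];print(s, proj(f,[s,[s[0],s[1],10],[395.8,-299.3,10],[395.8,-299.3,60]]))
```

```text
(291, 164) [ 425.3 -276.7] [ 432.2 -283.1]
(348, 207) [ 364.3 -326.6] [ 380.7 -325.1]
(319.5, 185.5) [ 395.4 -301.2] [ 406.9 -303.7]
(308, 192) [ 391.1 -287.2] [ 403.3 -292. ]
[ 397.07526448 -301.20753013  143.0473514 ] [[319.37694246 229.15754205]
 [319.18543318 184.0273709 ]
 [317.74397738 185.52016901]
 [317.5469505  197.86046713]]
```

View pics/w2c.png

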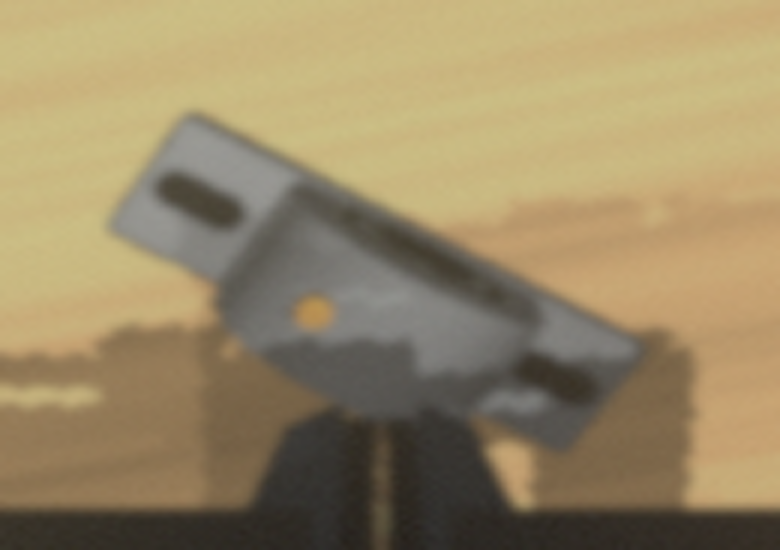

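Run:
```python
from h import *
f=load('wrist')
P=np.array([onz(f,*p,10) for p in((286.7,152.4),(362.5,199.6),(349.2,221),(273,175))])
print(P.round(1),P.mean(0).round(1));d=P[0]-P[1];e=P[3]-P[2];print(np.degrees(np.arctan2(d[1],d[0])),np.degrees(np.arctan2(e[1],e[0])))
c=P.mean(0);togo(c[0],c[1],140,-46)
```

```text
[[ 438.4 -275.3]
 [ 369.1 -343.9]
 [ 347.8 -324.6]
 [ 418.1 -254.7]] [ 393.4 -299.6]
44.71934899210456 44.843407100680956
shift cm [-0.4  -0.07  0.3 ] jaw dir -102.3 turn about tool z -56.3
```

```bash
python3 -m jog '[[[0,0,0],-10,1],[[0,0,0],-10,1],[[0,0,0],-10,1],[[0,0,0],-10,1],[[0,0,0],-10,1],[[0,0,0],-6.5,1],[[0,0,0],0,1],[[0,0,0],0,1],[[0,0,0],0,1]]' 40
python3 - <<'E'
from h import *
togo(393.8,-299.6,35,-45.2)
f=grab('wrist','w3.png')
E
```

```text
time_s: 5.12
ee_pos: [396.5, -300.7, 142.2]
ee_rot: [-179.8, -0.2, 47.4]
force: [0.7, 0.1, 0.5]
gripper_width: 87.6
shift cm [-0.13 -0.23 10.72] jaw dir -42.6 turn about tool z 2.6
```

View pics/w3.png

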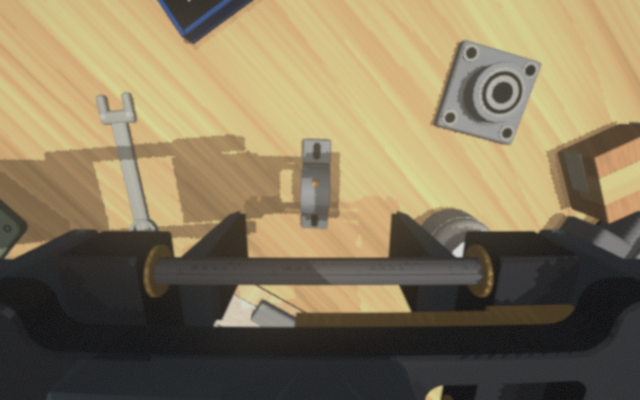

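```bash
python3 -m jog '[[[-0.1,-0.2,3.5],2.6,0.6],[[0,0,3.5],0,0.6],[[0,0,2.7],0,0.6],[[0,0,0],0,0.6],[[0,0,0],0,0.3]]' 40
python3 -m jog '[[[0,0,0],0,0],[[0,0,0],0,0],[[0,0,0],0,0],[[0,0,0],0,0]]' 40
python3 -m jog '[[[0,0,0],0,0],[[0,0,0],0,0]]' 40
python3 -m jog '[[[0,0,-0.5],0,0],[[0,0,-0.5],0,0]]' 40
```

```text
time_s: 5.8
ee_pos: [396.1, -301.1, 44.8]
ee_rot: [179.9, -0.2, 44.6]
force: [-0.2, -0.9, -0.6]
gripper_width: 47.6
time_s: 6.3
ee_pos: [397.8, -302.5, 47.8]
ee_rot: [179.6, -0.2, 44.6]
force: [-0.2, -0.4, -0.7]
gripper_width: 7.5
time_s: 6.55
ee_pos: [397.8, -302.5, 47.9]
ee_rot: [179.6, -0.2, 44.6]
force: [-0.5, -0.4, 0.3]
gripper_width: 0.5
time_s: 6.8
ee_pos: [397.5, -302.3, 58.1]
ee_rot: [179.6, -0.2, 44.6]
force: [-0.2, -0.9, 0.4]
gripper_width: 0.6
```

Run:
```python
from h import *
s=telemetry.state();p=np.array(s['ee_pos']);print(p,s['time_s'])
f=grab('scene');a=proj(f,[p,p-[0,0,19],[393.5,-299.5,0],[393.5,-299.5,54]]);print(a.round(1))
c=f['color'];u,v=a[2].astype(int);u0,v0=u-55,v-80
c=cv2.resize(c[v0:v0+110,u0:u0+110],None,fx=5,fy=5,interpolation=cv2.INTER_CUBIC)
for q in a: cv2.circle(c,tuple(int(t) for t in (q-[u0,v0])*5),4,(255,0,0),1)
cv2.imwrite('pics/s3.png',cv2.cvtColor(c,cv2.COLOR_RGB2BGR))
```

```text
[ 397.50940984 -302.28480308   58.11303564] 6.8
[[233.9 137.5]
 [234.7 142.7]
 [237.9 152.7]
 [235.7 138.1]]
```

View pics/s3.png

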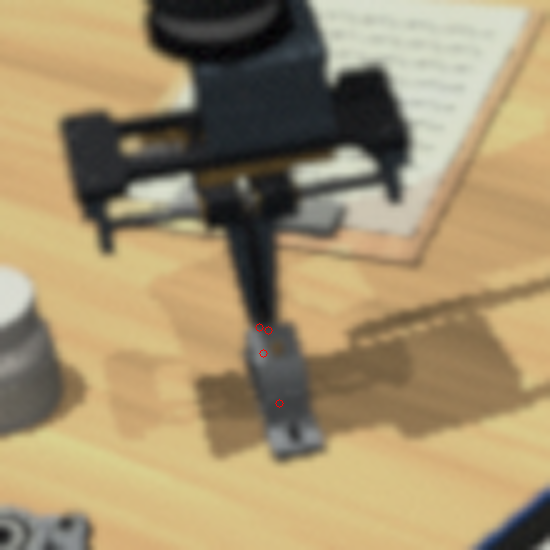

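```bash
python3 -m jog '[[[0,0,-4],0,0],[[0,0,-4],0,0],[[0,0,0],0,0],[[0,0,0],0,0]]'
python3 - <<'E'
from h import *
p=np.array(telemetry.state()['ee_pos']);Rm=R.from_euler('xyz',telemetry.state()['ee_rot'],degrees=True).as_matrix();print(p)
T=p+Rm[:,2]*19
ims=[]
for n,r in(('scene',35),('wrist',60),('top',35)):
    f=grab(n);a=proj(f,[p,T]);print(n,a.round(1), np.array(f['K'])[0,0])
    u0,v0=(a[1]-r).astype(int);c=f['color']
    c=cv2.copyMakeBorder(c,100,100,100,100,cv2.BORDER_CONSTANT);u0+=100;v0+=100
    k=266/(2*r);c=cv2.resize(c[v0:v0+2*r,u0:u0+2*r],(266,266),interpolation=cv2.INTER_CUBIC)
    for q,col in zip(a,((255,0,0),(0,255,0))): cv2.circle(c,tuple(int(t) for t in (q+100-[u0,v0])*k),3,col,1)
    ims.append(c)
cv2.imwrite('pics/tips.png',cv2.cvtColor(np.hstack(ims),cv2.COLOR_RGB2BGR))
E
```

```text
time_s: 7.35
ee_pos: [396.7, -302.0, 140.8]
ee_rot: [179.6, -0.2, 44.6]
force: [0.6, -0.7, -0.2]
gripper_width: 0.5
[ 396.72365042 -301.99482511  140.7541137 ]
scene [[230.4 113.2]
 [231.3 119. ]] 484.59808162593174
wrist [[318.  229.8]
 [318.  220. ]] 300.9459615866172
top [[439.9 247.7]
 [438.2 247.4]] 501.1533483109553
```

View pics/tips.png

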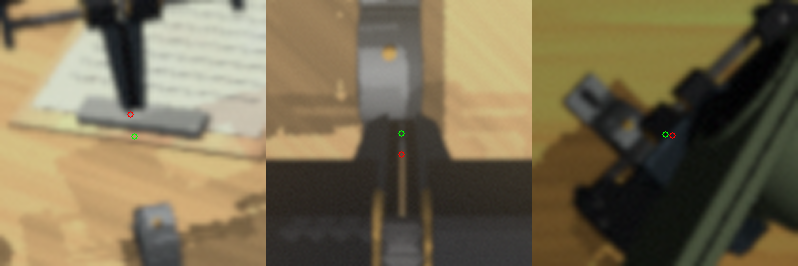

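```bash
python3 -m jog '[[[5,0,0],0,0],[[5,0,0],0,0],[[0,0,0],0,0],[[0,0,5],0,0],[[0,0,4],0,0],[[0,0,0],0,0]]'
python3 -m jog '[[[0,0,0.5],0,0],[[0,0,0.5],0,0],[[0,0,0.4],0,0],[[0,0,0.3],0,0]]'
python3 -m jog '[[[0,0,0.3],0,0],[[0,0,0.3],0,0],[[0,0,0.3],0,0]]'
python3 - <<'E'
from h import *
p=np.array(telemetry.state()['ee_pos']);T=p-[0,0,19];print(p)
f=grab('scene');a=proj(f,[p,T,[T[0],T[1],0]]);print(a.round(1))
u0,v0=(a[1]-40).astype(int);c=cv2.resize(f['color'][v0:v0+80,u0:u0+80],None,fx=6,fy=6,interpolation=cv2.INTER_CUBIC)
for q in a: cv2.circle(c,tuple(int(t) for t in (q-[u0,v0])*6),3,(255,0,0),1)
print(u0,v0)
cv2.imwrite('pics/s4.png',cv2.cvtColor(c,cv2.COLOR_RGB2BGR))
E
```

```text
time_s: 8.25
ee_pos: [466.7, -230.7, 44.1]
ee_rot: [-179.9, 0.0, 44.6]
force: [-0.1, 0.2, -0.1]
gripper_width: 0.2
time_s: 8.75
ee_pos: [468.6, -233.0, 29.9]
ee_rot: [179.7, -0.1, 44.5]
force: [1.2, -0.0, 0.1]
gripper_width: 0.0
time_s: 9.12
ee_pos: [469.0, -233.2, 20.9]
ee_rot: [179.6, -0.1, 44.5]
force: [0.2, -0.0, 0.5]
gripper_width: 0.4
[ 469.02338312 -233.16078925   20.93170163]
[[241.6 169.6]
 [242.3 174.7]
 [242.4 175.2]]
202 134
```

View pics/s4.png

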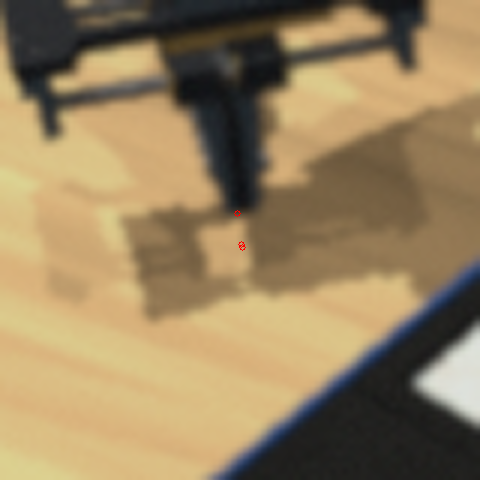

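The tips are drawn about 20 mm above where the reading puts them: tip at crop (240,208), table point at (241,246). I'll keep lowering until they touch to get the offset.

```bash
python3 -m jog '[[[0,0,0.3],0,0],[[0,0,0.3],0,0],[[0,0,0.3],0,0]]'
python3 -m jog '[[[0,0,0.3],0,0],[[0,0,0.3],0,0]]'
python3 -m jog '[[[0,0,0.3],0,0],[[0,0,0.3],0,0]]'
python3 -m jog '[[[0,0,0.3],0,0],[[0,0,0.3],0,0]]'
```

```text
time_s: 9.55
ee_pos: [468.9, -233.1, 11.0]
ee_rot: [179.7, -0.1, 44.5]
force: [0.4, 1.0, -0.0]
gripper_width: 0.5
time_s: 9.8
ee_pos: [468.9, -233.1, 4.5]
ee_rot: [179.7, -0.1, 44.5]
force: [-1.1, 0.1, 0.4]
gripper_width: -0.1
time_s: 10.05
ee_pos: [468.9, -233.1, -1.9]
ee_rot: [179.7, -0.1, 44.5]
force: [-0.7, 0.4, -0.7]
gripper_width: 0.5
time_s: 10.3
ee_pos: [469.0, -233.2, -8.4]
ee_rot: [179.7, -0.1, 44.5]
force: [-0.4, 0.7, -0.4]
gripper_width: 0.4
```

```bash
for i in 1 ; do python3 -m jog '[[[0,0,0.2],0,0],[[0,0,0.2],0,0]]'; python3 -m jog '[[[0,0,0.2],0,0],[[0,0,0.2],0,0]]'; python3 -m jog '[[[0,0,0.2],0,0],[[0,0,0.2],0,0]]'; done
python3 - <<'E'
from h import *
p=np.array(telemetry.state()['ee_pos']);print(telemetry.state()['force'])
f=grab('scene');a=proj(f,[p,[p[0],p[1],0],[p[0],p[1],19]]);print(a.round(1))
u0,v0=(a[1]-30).astype(int);c=cv2.resize(f['color'][v0:v0+60,u0:u0+60],None,fx=7,fy=7,interpolation=cv2.INTER_CUBIC)
for q in a: cv2.circle(c,tuple(int(t) for t in (q-[u0,v0])*7),3,(255,0,0),1)
cv2.imwrite('pics/s5.png',cv2.cvtColor(c,cv2.COLOR_RGB2BGR))
E
```

```text
time_s: 10.55
ee_pos: [469.0, -233.2, -12.7]
ee_rot: [179.7, -0.1, 44.5]
force: [0.2, -0.4, -0.2]
gripper_width: 0.6
time_s: 10.8
ee_pos: [469.1, -233.2, -15.4]
ee_rot: [179.7, -0.1, 44.5]
force: [-5.6, 3.2, 26.7]
gripper_width: 0.1
time_s: 11.05
ee_pos: [469.1, -233.2, -15.3]
ee_rot: [179.6, -0.1, 44.5]
force: [-4.3, 2.7, 15.9]
gripper_width: 0.2
[-4.28414784  2.73788645 15.89787037]
[[243.  179.3]
 [242.4 175.2]
 [241.6 170.1]]
```

View pics/s5.png

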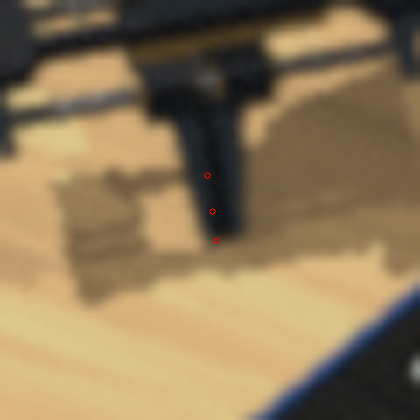

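```bash
python3 -c "
from h import *
print(env.tips_ahead,[a for a in dir(env) if a[0]!='_'])"
python3 -m jog '[[[0,0,-4],0,0.5],[[0,0,-4],0,0.5],[[0,0,-3],0,0.5],[[-5,0,0],0,0.5],[[-5,0,0],0,0.5],[[0,0,0],0,0.5],[[0,0,0],0,0.5]]'
python3 - <<'E'
from h import *
togo(394.5,-299.6,2,-45.2)
E
```

```text
19.0 ['Unreachable', 'tips_ahead']
time_s: 11.98
ee_pos: [396.9, -304.9, 99.3]
ee_rot: [179.4, -0.1, 44.6]
force: [-1.0, 0.2, 0.7]
gripper_width: 45.5
shift cm [ 0.17 -0.65  9.72] jaw dir -45.4 turn about tool z -0.2
```

```bash
python3 -m jog '[[[0.15,-0.6,3.5],0,0.5],[[0,0,3.5],0,0.5],[[0,0,2],0,0.5],[[0,0,0],0,0.5]]'
python3 -m jog '[[[0,0,0.3],0,0],[[0,0,0],0,0],[[0,0,0],0,0],[[0,0,0],0,0],[[0,0,0],0,0],[[0,0,0],0,0]]' 35
```

```text
time_s: 12.48
ee_pos: [398.7, -297.7, 7.2]
ee_rot: [179.2, -0.2, 44.9]
force: [-0.0, 0.7, -0.6]
gripper_width: 45.9
time_s: 13.22
ee_pos: [399.9, -297.3, 5.5]
ee_rot: [179.1, -0.2, 45.0]
force: [-0.2, -0.8, -4.1]
gripper_width: 27.9
```

```bash
python3 -m jog '[[[0,0,-1],0,0],[[0,0,-2],0,0],[[0,0,-3],0,0],[[0,0,-3],10,0],[[0,0,-1],10,0],[[0,0,0],10,0],[[0,0,0],10,0],[[0,0,0],10,0],[[0,0,0],5,0]]'
python3 - <<'E'
from h import *
togo(646.7,60.5,90,-100.4)
E
```

```text
time_s: 14.35
ee_pos: [398.5, -296.9, 114.4]
ee_rot: [179.6, -1.1, -11.9]
force: [-0.4, 0.4, -4.0]
gripper_width: 28.2
shift cm [ 16.86 -40.11   2.49] jaw dir -101.9 turn about tool z -1.5
```

```bash
python3 -m jog '[[[2.1,-5,0],0,0],[[2.1,-5,0],0,0],[[2.1,-5,0],0,0],[[2.1,-5,0],0,0],[[2.1,-5,0],0,0],[[2.1,-5,0],0,0],[[2.1,-5,0],0,0],[[2.1,-5,0],-1.5,0],[[0,0,0],0,0]]'
python3 - <<'E'
from h import *
togo(646.7,60.5,60,-100.4)
f=grab('wrist','w6.png');s=telemetry.state();print(s['ee_pos'],s['ee_rot'])
p=np.array(s['ee_pos']);print(ray(f,320,200)[0],proj(f,[[646.7,60.5,14],p,p+[0,0,34]]).round(1))
E
```

```text
time_s: 15.48
ee_pos: [655.0, 68.8, 120.6]
ee_rot: [179.5, -1.6, -10.6]
force: [-0.8, -1.2, -3.4]
gripper_width: 27.9
shift cm [-0.84  0.92  6.05] jaw dir -100.7 turn about tool z -0.3
[653.56063314  67.00041028 120.48752165] [179.37952033  -1.53292047 -10.7178559 ]
[722.77109549  58.67146923 309.3279792 ] [[327.5 199.2]
 [322.5 230.6]
 [323.9 251.9]]
```

View pics/w6.png

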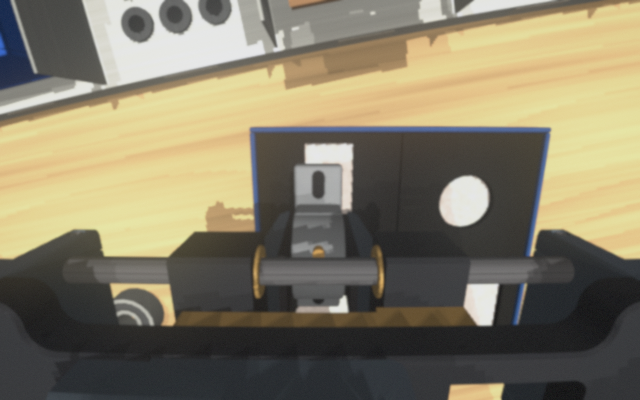

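Run:
```python
from h import *
f=load('wrist');s=telemetry.state();p=np.array(s['ee_pos']);Rm=R.from_euler('xyz',s['ee_rot'],degrees=True).as_matrix()
for z in(118,128): 
    e=onz(f,318,165,z);c=e-50*Rm[:2,0];print(z,e,c,'centre rel TCP in tool',Rm.T@np.r_[c-p[:2],0])
w=onz(f,343,165,128)-onz(f,294,165,128);print('width',np.linalg.norm(w))
# pocket front edge
print([onz(f,*q,z).round(1) for q,z in(((305,144),20),((353,144),20))], 'expected', (np.array([646.7,60.5])+58*np.array([.9836,-.1805])).round(1))
```

```text
118 [696.79962807  61.75402882] [647.68946559  71.04934262] centre rel TCP in tool [-6.51940178 -2.88436203 -0.20571243]
128 [698.15705982  61.59291493] [649.04689734  70.88822872] centre rel TCP in tool [-5.15617582 -2.97889375 -0.1702529 ]
width 29.673234127930485
[array([705.5,  71.7]), array([697. ,  26.8])] expected [703.7  50. ]
```

```bash
python3 -m jog '[[[-0.15,1.1,1.5],0,0],[[0,0,3],0,0],[[0,0,3],0,0],[[0,0,1],0,0],[[0,0,0],0,0],[[0,0,0],0,0]]'
python3 - <<'E'
from h import *
togo(653.6-3.5,67-10.8,20,-100.4)
f=grab('wrist');print(telemetry.state()['ee_rot'])
cv2.imwrite('pics/w7.png',cv2.cvtColor(cv2.resize(f['color'][80:310,200:440],None,fx=2.4,fy=2.4,interpolation=cv2.INTER_CUBIC),cv2.COLOR_RGB2BGR))
E
```

```text
time_s: 16.27
ee_pos: [646.9, 45.4, 33.1]
ee_rot: [179.2, -1.4, -11.2]
force: [-0.1, -0.3, -3.2]
gripper_width: 28.1
shift cm [ 0.08 -1.14  1.3 ] jaw dir -101.2 turn about tool z -0.8
[179.18163924  -1.37064899 -11.15071651]
```

View pics/w7.png

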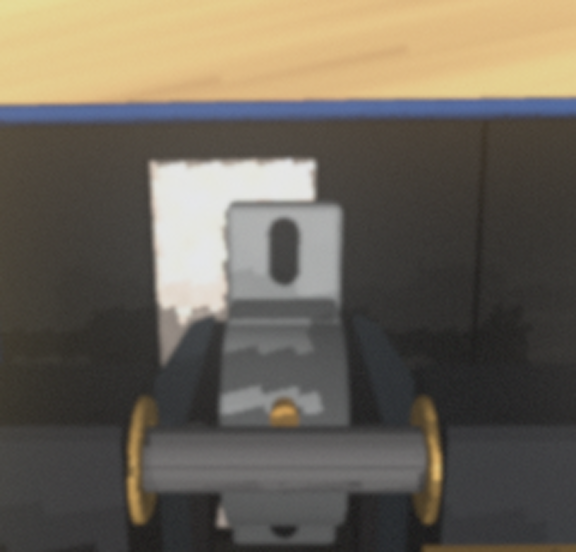

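The image shows the pillow block about 11 mm right of the oblong pocket centre: pocket x-centre at 233, foot at 285 in the crop. This agrees with the computed shift.

```bash
python3 -m jog '[[[0.1,-1.1,0],0,0],[[0,0,0],0,0],[[0,0,0.3],0,0],[[0,0,0],0,0]]'
python3 - <<'E'
from h import *
togo(653.6-3.5,67-10.8,20,-100.4)
f=grab('wrist');p=np.array(telemetry.state()['ee_pos']);Rm=R.from_euler('xyz',telemetry.state()['ee_rot'],degrees=True).as_matrix()
hsv=cv2.cvtColor(f['color'],cv2.COLOR_RGB2HSV);g=hsv[...,2]
zu=p[2]-5.5
# foot top: find its projected front edge; pocket left/right edges on a row ahead of foot
print('foot underside z',zu.round(1))
m=((hsv[...,1]<60)&(g>170))
for r in (148,152,156,160): 
    c=np.where(m[r,250:350])[0]
    if len(c): print(r,c.min()+250,c.max()+250,onz(f,c.min()+250,r,20).round(1),onz(f,c.max()+250,r,20).round(1))
for r in (170,176,182,190): print(r,g[r,260:350:2])
E
```

```text
time_s: 16.82
ee_pos: [651.9, 57.7, 32.2]
ee_rot: [179.3, -1.6, -11.1]
force: [-0.1, -0.2, -4.4]
gripper_width: 27.7
shift cm [-0.18  0.16  1.22] jaw dir -101.1 turn about tool z -0.7
foot underside z 26.8
152 283 349 [705.4  71.5] [696.8  28.5]
156 282 349 [702.9  72.7] [694.2  28.9]
160 282 349 [700.3  73.3] [691.5  29.4]
170 [ 67  63  66  66  68  67  67  68  68  66  70 149 221 228 229 227 206 158
 162 173 173 173 174 174 175 176 174 163 142 134 146 163 172 172 173 174
 175 174 175 174 158 182 225 229 226]
176 [ 65  63  64  62  66  65  66  69  66  67  67 133 220 228 229 229 211 154
 159 171 174 175 175 174 175 169 113  71  71  72  70  73 117 166 174 174
 176 177 176 174 160 195 226 227 205]
182 [ 62  64  64  63  64  64  65  64  65  65  63 122 219 228 228 229 225 182
 157 172 172 171 173 175 174 167 111  69  67  69  70  71 120 168 172 173
 173 174 174 172 159 195 227 228 222]
190 [ 62  62  62  62  63  64  62  61  61  64  61 105 207 227 229 228 206 145
 153 169 171 171 171 172 170 164 107  66  65  66  66  67 119 168 172 173
 173 172 173 172 154 189 223 226 200]
```

```bash
python3 -m jog '[[[0,0,0.4],0,0],[[0,0,0.3],0,0],[[0,0,0.2],0,0]]'
python3 -m jog '[[[0,0,0.2],0,0]]'
python3 -m jog '[[[0,0,0.15],0,0]]'
python3 -m jog '[[[0,0,0.15],0,0]]'
```

```text
time_s: 17.25
ee_pos: [652.4, 57.3, 23.2]
ee_rot: [179.3, -1.6, -11.1]
force: [-1.4, -0.1, 8.9]
gripper_width: 27.7
time_s: 17.38
ee_pos: [652.8, 57.2, 22.8]
ee_rot: [179.3, -1.7, -11.1]
force: [-2.0, 0.5, 8.8]
gripper_width: 27.7
time_s: 17.5
ee_pos: [652.8, 57.2, 22.7]
ee_rot: [179.3, -1.7, -11.1]
force: [-2.0, 0.2, 5.2]
gripper_width: 27.8
time_s: 17.62
ee_pos: [652.8, 57.2, 22.7]
ee_rot: [179.3, -1.7, -11.1]
force: [-2.1, -0.2, 5.6]
gripper_width: 27.8
```

```bash
python3 -m jog '[[[0,0,0],0,0.5],[[0,0,0],0,0.5],[[0,0,0],0,0.5],[[0,0,-2],0,0.5],[[0,0,-4],0,1],[[0,0,-4],0,1],[[0,0,0],0,1],[[0,0,0],0,1]]'
python3 - <<'E'
from h import *
s=telemetry.state();print(s['ee_rot'],s['ee_pos'],s['gripper_width'])
f=grab('wrist','w8.png');print(proj(f,[[646.7,60.5,12]]))
togo(551.7,304,90)
E
```

```text
time_s: 18.62
ee_pos: [650.8, 58.9, 125.0]
ee_rot: [179.3, -1.8, -11.1]
force: [-0.2, -0.1, -0.7]
gripper_width: 82.4
[179.32523927  -1.77295865 -11.14684142] [650.79114489  58.92255229 124.97679013] 82.42886962564907
[[316.8097615  195.82228455]]
shift cm [-14.59 -22.16   2.8 ] jaw dir -101.2
```

View pics/w8.png

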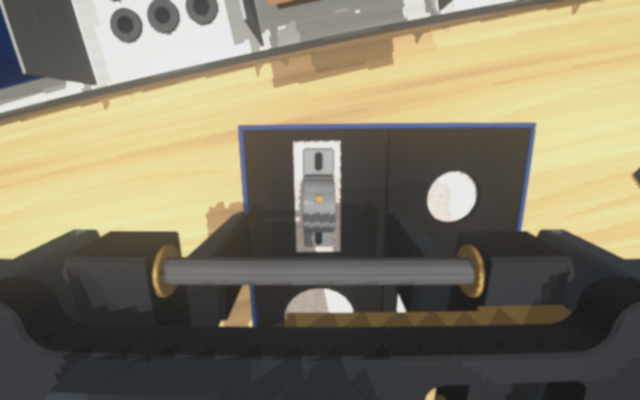

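The pillow block sits squarely in its pocket: foot at (318,200), pocket spans cols 293–341. Next is the big bearing.

```bash
cat > ring.py <<'E'
from h import *
import sys
x,y,z,r=map(float,sys.argv[1:5])
f=grab('wrist');c=f['color'];hsv=cv2.cvtColor(c,cv2.COLOR_RGB2HSV)
u,v=proj(f,[[x,y,z]])[0];print('proj',u.round(),v.round())
m=(hsv[...,1]<70).astype(np.uint8)*255
R0=int(2.2*r);w=np.zeros_like(m);cv2.circle(w,(int(u),int(v)),R0,255,-1);m&=w;m[232:]=0
cs=[k for k in cv2.findContours(m,cv2.RETR_EXTERNAL,cv2.CHAIN_APPROX_NONE)[0] if cv2.contourArea(k)>150]
for k in cs:
    P=np.array([onz(f,*q,z) for q in k[:,0]],np.float32);ce,rad=cv2.minEnclosingCircle(P)
    print('circ',np.round(ce,1),round(rad,1),'rect',[np.round(t,1) for t in cv2.minAreaRect(P)],'box',cv2.boundingRect(k))
E
python3 -m jog '[[[-2.9,-4.4,0],0,1],[[-2.9,-4.4,0],0,1],[[-2.9,-4.4,0],0,1],[[-2.9,-4.4,0],0,1],[[-2.9,-4.4,0],0,1],[[0,0,0],0,1],[[0,0,0],0,1]]'
python3 - <<'E'
from h import *
togo(551.7,304,-3,)
print(telemetry.state()['ee_rot'])
E
python3 ring.py 551.7 304 22 31
```

```text
time_s: 19.55
ee_pos: [545.7, 307.1, 107.2]
ee_rot: [178.8, -1.1, -11.3]
force: [-0.3, -0.7, 0.1]
gripper_width: 91.2
shift cm [ 0.44 -0.05 11.03] jaw dir -101.3 
[178.80851567  -1.08684629 -11.28381666]
proj 319.0 190.0
circ [552.  304.2] 32.0 rect [array([551.8, 304.4]), array([61.8, 61.3]), np.float64(33.9)] box (286, 156, 66, 67)
```

```bash
python3 -m jog '[[[0.45,0,4],0,1],[[0,0,4],0,1],[[0,0,1.5],0,1],[[0,0,0],0,1],[[0,0,0],0,1]]' 30
python3 -c "
from h import *
togo(552,304.2,-3.5)"
```

```text
time_s: 20.23
ee_pos: [556.2, 299.4, 12.0]
ee_rot: [179.0, -1.3, -11.8]
force: [-0.1, 0.6, -0.1]
gripper_width: 91.2
shift cm [-0.54 -0.41  1.53] jaw dir -101.8
```

```bash
python3 -m jog '[[[-0.5,-0.4,0.7],0,1],[[0,0,0],0,1],[[0,0,0.7],0,1],[[0,0,0],0,1],[[0,0,0],0,0.8]]' 30
python3 -c "
from h import *
togo(552,304.2,-3.5)"
```

```text
time_s: 20.85
ee_pos: [553.6, 305.7, -0.0]
ee_rot: [179.2, -1.5, -11.7]
force: [1.0, 0.7, 0.5]
gripper_width: 84.0
shift cm [-0.14  0.17  0.35] jaw dir -101.7
```

```bash
python3 -m jog '[[[-0.1,0.15,0.35],0,0.7],[[0,0,0],0,0.6],[[0,0,0],0,0],[[0,0,0],0,0],[[0,0,0],0,0]]' 35
python3 -m jog '[[[0,0,-1],0,0],[[0,0,-2],0,0],[[0,0,-3],0,0],[[0,0,0],0,0]]'
python3 -c "
from h import *
togo(511.5,86,60)"
```

```text
time_s: 21.48
ee_pos: [552.4, 303.9, -3.8]
ee_rot: [179.2, -1.5, -11.7]
force: [-0.5, -0.4, -0.0]
gripper_width: 60.2
time_s: 21.98
ee_pos: [549.2, 304.7, 56.3]
ee_rot: [179.0, -1.3, -11.7]
force: [0.5, 0.4, -3.7]
gripper_width: 60.1
shift cm [ 0.76 22.19  0.03] jaw dir -101.8
```

```bash
python3 -m jog '[[[0.15,4.4,0],0,0],[[0.15,4.4,0],0,0],[[0.15,4.4,0],0,0],[[0.15,4.4,0],0,0],[[0.15,4.4,0],0,0],[[0,0,0],0,0],[[0,0,0],0,0]]'
python3 -c "
from h import *
togo(511.5,86,11)"
python3 ring.py 511.5 86 61 31
```

```text
time_s: 22.85
ee_pos: [505.0, 81.4, 52.3]
ee_rot: [178.7, -0.6, -11.6]
force: [1.3, -0.2, -4.9]
gripper_width: 60.0
shift cm [ 0.5  -0.68  4.12] jaw dir -101.7 
proj 311.0 226.0
circ [511.6  86.1] 42.9 rect [array([530.9,  81.9]), array([85.9, 46.3]), np.float64(77.7)] box (242, 158, 137, 74)
```

```bash
python3 -m jog '[[[0.5,-0.68,1],0,0],[[0,0,1],0,0],[[0,0,0],0,0],[[0,0,0],0,0]]'
python3 -c "
from h import *
togo(511.5,86,11)"
```

```text
time_s: 23.4
ee_pos: [511.8, 89.6, 29.5]
ee_rot: [178.7, -0.5, -11.4]
force: [0.6, -1.0, -4.6]
gripper_width: 60.3
shift cm [0.02 0.32 1.85] jaw dir -101.4
```

```bash
python3 -m jog '[[[0.05,0.3,0.4],0,0],[[0,0,0],0,0],[[0,0,0.4],0,0],[[0,0,0.3],0,0]]'
python3 -m jog '[[[0,0,0.25],0,0],[[0,0,0.2],0,0]]'
python3 -m jog '[[[0,0,0.2],0,0]]'
python3 -m jog '[[[0,0,0.2],0,0]]'
python3 -c "
from h import *
togo(511.5,86,11)"
```

```text
time_s: 23.9
ee_pos: [512.2, 86.0, 18.6]
ee_rot: [178.7, -0.6, -11.4]
force: [-0.7, -0.1, -4.6]
gripper_width: 60.2
time_s: 24.15
ee_pos: [512.2, 85.8, 13.7]
ee_rot: [178.7, -0.6, -11.4]
force: [-0.8, -0.5, -4.0]
gripper_width: 60.2
time_s: 24.28
ee_pos: [512.0, 85.8, 13.1]
ee_rot: [178.7, -0.6, -11.4]
force: [-7.0, -2.0, 19.4]
gripper_width: 60.0
time_s: 24.4
ee_pos: [512.0, 85.8, 13.2]
ee_rot: [178.7, -0.6, -11.4]
force: [-6.1, -0.6, 15.4]
gripper_width: 60.2
shift cm [-0.06 -0.01  0.21] jaw dir -101.4
```

```bash
python3 -m jog '[[[0,0,0],0,1],[[0,0,0],0,1],[[0,0,0],0,1],[[0,0,-1],0,1],[[0,0,-4],0,1],[[0,0,-4],0,1],[[0,0,0],0,1],[[0,0,0],0,1]]'
python3 ring.py 511.5 86 37 31
python3 -c "
from h import *
togo(381,296.8,90)"
```

```text
time_s: 25.4
ee_pos: [513.0, 88.3, 108.1]
ee_rot: [178.8, -0.8, -11.4]
force: [-0.5, -0.0, -0.9]
gripper_width: 91.4
proj 320.0 202.0
circ [509.9  86. ] 61.9 rect [array([527.4,  82.5]), array([121.6,  88.1]), np.float64(78.0)] box (252, 133, 137, 99)
shift cm [-17.11 -17.85   1.19] jaw dir -101.4
```

```bash
python3 -m jog '[[[-4.2,-4.4,0],0,1],[[-4.2,-4.4,0],0,1],[[-4.2,-4.4,0],0,1],[[-4.2,-4.4,0],0,1],[[0,0,0],0,1],[[0,0,0],0,1],[[0,0,0],0,1]]'
python3 ring.py 381 296.8 18 19
python3 -c "
from h import *
togo(381,296.8,-4.5)
print(telemetry.state()['ee_rot'])"
```

```text
time_s: 26.32
ee_pos: [378.7, 296.4, 94.8]
ee_rot: [178.3, -0.4, -11.7]
force: [-0.3, -0.7, -0.1]
gripper_width: 91.2
proj 316.0 196.0
circ [380.7 296.8] 20.2 rect [array([380.4, 296.9]), array([38. , 37.8]), np.float64(33.3)] box (295, 175, 42, 43)
shift cm [ 0.13 -0.39  9.93] jaw dir -101.7 
[178.31955212  -0.40635793 -11.67454147]
```

```bash
python3 -m jog '[[[0.1,-0.3,4],0,0.8],[[0,0,3],0,0.8],[[0,0,0],0,0.8],[[0,0,1],0,0.7],[[0,0,0],0,0.7]]' 30
python3 -c "
from h import *
togo(380.6,296.9,-4)"
```

```text
time_s: 27.0
ee_pos: [385.6, 294.1, 15.1]
ee_rot: [178.6, -0.6, -12.2]
force: [-0.2, 1.2, -0.5]
gripper_width: 64.0
shift cm [-0.57 -0.21  1.9 ] jaw dir -102.2
```

```bash
python3 -m jog '[[[-0.55,-0.2,1],0,0.7],[[0,0,0],0,0.7],[[0,0,0.8],0,0.7],[[0,0,0],0,0.7],[[0,0,0],0,0.7]]' 30
python3 -c "
from h import *
togo(380.6,296.9,-4)"
```

```text
time_s: 27.62
ee_pos: [381.3, 297.9, -2.7]
ee_rot: [178.7, -0.8, -12.2]
force: [0.6, -0.3, 0.5]
gripper_width: 63.9
shift cm [-0.05  0.11  0.13] jaw dir -102.2
```

```bash
python3 -m jog '[[[-0.05,0.1,0.15],0,0.5],[[0,0,0],0,0],[[0,0,0],0,0],[[0,0,0],0,0],[[0,0,0],0,0]]' 30
python3 -m jog '[[[0,0,-1],0,0],[[0,0,-2],0,0],[[0,0,-4],0,0],[[0,0,-3.5],0,0],[[0,0,0],0,0]]'
python3 -c "
from h import *
togo(622.2,-74.5,105)"
```

```text
time_s: 28.25
ee_pos: [380.7, 296.9, -4.1]
ee_rot: [178.7, -0.8, -12.2]
force: [-0.2, -0.2, -0.4]
gripper_width: 35.7
time_s: 28.88
ee_pos: [379.7, 299.7, 105.6]
ee_rot: [178.7, -0.8, -12.2]
force: [0.9, 1.2, -1.2]
gripper_width: 35.8
shift cm [31.58 31.45  1.18] jaw dir -102.2
```

```bash
python3 -m jog '[[[3.95,3.9,0],0,0],[[3.95,3.9,0],0,0],[[3.95,3.9,0],0,0],[[3.95,3.9,0],0,0],[[3.95,3.9,0],0,0],[[3.95,3.9,0],0,0],[[3.95,3.9,0],0,0],[[3.95,3.9,0],0,0],[[0,0,0],0,0],[[0,0,0],0,0]]'
python3 -c "
from h import *
togo(622.2,-74.5,13)
print(telemetry.state()['ee_rot'])
f=grab('wrist')"
python3 -c "
from h import *
f=load('wrist');c=f['color'];hsv=cv2.cvtColor(c,cv2.COLOR_RGB2HSV);m=((hsv[...,1]<60)&(hsv[...,2]>150)).astype(np.uint8)
u,v=proj(f,[[622.2,-74.5,17]])[0];print(u,v)
w=np.zeros_like(m);cv2.circle(w,(int(u),int(v)),48,1,-1);m&=w
for k in cv2.findContours(m,0,1)[0]:
  if cv2.contourArea(k)>80:
    P=np.array([onz(f,*q,19) for q in k[:,0]],np.float32);print(cv2.minEnclosingCircle(P),cv2.boundingRect(k))
"
```

```text
time_s: 30.12
ee_pos: [623.7, -82.3, 104.5]
ee_rot: [178.6, 0.2, -12.0]
force: [-0.7, 0.5, -1.4]
gripper_width: 35.8
shift cm [-0.27 -0.95  9.13] jaw dir -102.0 
[178.6167426    0.24039244 -11.9779871 ]
309.0256299455043 197.73172016059854
((622.7268676757812, -73.690673828125), 26.40663719177246) (280, 173, 57, 45)
```

```bash
python3 -m jog '[[[-0.2,-0.9,2],0,0],[[0,0,3],0,0],[[0,0,0.5],0,0],[[0,0,0],0,0],[[0,0,0],0,0]]'
python3 -c "
from h import *
togo(622.4,-74.2,13)"
```

```text
time_s: 30.8
ee_pos: [621.5, -68.6, 50.2]
ee_rot: [178.6, 0.2, -11.6]
force: [0.9, -0.5, -0.9]
gripper_width: 36.1
shift cm [0.21 0.44 3.73] jaw dir -101.6
```

```bash
python3 -m jog '[[[0.2,0.44,1.2],0,0],[[0,0,0],0,0],[[0,0,1],0,0],[[0,0,0],0,0],[[0,0,0],0,0]]'
python3 -c "
from h import *
togo(622.4,-74.2,13)"
```

```text
time_s: 31.42
ee_pos: [623.5, -74.7, 28.3]
ee_rot: [178.7, -0.0, -11.6]
force: [0.1, 0.3, -0.9]
gripper_width: 35.9
shift cm [-0.12 -0.06  1.53] jaw dir -101.6
```

```bash
python3 -m jog '[[[-0.1,-0.05,0.4],0,0],[[0,0,0.4],0,0],[[0,0,0.3],0,0],[[0,0,0.2],0,0]]'
python3 -m jog '[[[0,0,0.2],0,0]]'
python3 -m jog '[[[0,0,0.2],0,0]]'
python3 -m jog '[[[0,0,0.2],0,0]]'
```

```text
time_s: 31.92
ee_pos: [622.7, -74.2, 14.8]
ee_rot: [178.7, -0.0, -11.6]
force: [0.1, 0.0, -1.4]
gripper_width: 35.9
time_s: 32.05
ee_pos: [622.6, -74.2, 12.8]
ee_rot: [178.7, -0.0, -11.6]
force: [-2.5, 0.7, 13.0]
gripper_width: 36.0
time_s: 32.17
ee_pos: [622.6, -74.2, 12.8]
ee_rot: [178.7, -0.0, -11.6]
force: [-5.5, 0.4, 18.6]
gripper_width: 35.7
time_s: 32.3
ee_pos: [622.6, -74.2, 12.8]
ee_rot: [178.7, -0.1, -11.6]
force: [-4.1, 1.1, 10.3]
gripper_width: 36.2
```

```bash
python3 -m jog '[[[0,0,0],0,0.7],[[0,0,0],0,0.7],[[0,0,0],0,0.7],[[0,0,-1],0,1],[[0,0,-4],0,1],[[0,0,-4],0,1],[[0,0,0],0,1],[[0,0,0],0,1]]'
python3 -c "
from h import *
togo(589,-347,110,-56)"
```

```text
time_s: 33.3
ee_pos: [623.3, -72.1, 106.5]
ee_rot: [178.7, -0.1, -11.6]
force: [-0.7, 0.1, -1.0]
gripper_width: 91.1
shift cm [ 2.17 27.62  0.3 ] jaw dir -101.6 turn about tool z -45.6
```

```bash
python3 -m jog '[[[0.4,5.5,0],0,1],[[0.4,5.5,0],0,1],[[0.4,5.5,0],0,1],[[0.4,5.5,0],0,1],[[0.4,5.5,0],0,1],[[0,0,0],-10,1],[[0,0,0],-10,1],[[0,0,0],-10,1],[[0,0,0],-10,1],[[0,0,0],-5.6,1]]'
python3 -m jog '[[[0,0,0],0,1],[[0,0,0],0,1]]'
python3 -c "
from h import *
togo(589,-347,1,-56)
f=grab('wrist','w9.png');print(telemetry.state()['ee_rot'],proj(f,[[589,-347,12]]))"
python3 ring.py 589 -347 10 43
```

```text
time_s: 34.55
ee_pos: [580.1, -351.6, 97.3]
ee_rot: [-179.7, 1.5, 35.5]
force: [-0.1, -0.3, -0.2]
gripper_width: 91.1
time_s: 34.8
ee_pos: [579.1, -351.0, 94.9]
ee_rot: [-179.5, 1.6, 35.4]
force: [0.4, 0.8, -0.2]
gripper_width: 91.1
shift cm [1.31 0.33 9.35] jaw dir -54.6 turn about tool z 1.4
[-179.49836969    1.61345369   35.3992313 ] [[321.77881794 183.19371813]]
proj 322.0 183.0
circ [ 588.7 -347.4] 58.7 rect [array([ 589. , -347.4]), array([86.2, 85.9]), np.float64(33.7)] box (276, 135, 96, 93)
```

View pics/w9.png

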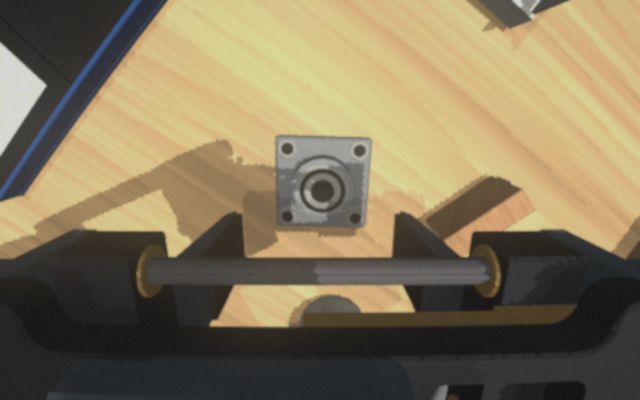

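```bash
python3 -m jog '[[[1.3,0.3,2],1.7,1],[[0,0,3],0,1],[[0,0,1.5],0,1],[[0,0,0],0,1],[[0,0,0],0,1]]' 45
python3 -c "
from h import *
togo(589,-347.4,1,-56.3)"
```

```text
time_s: 35.52
ee_pos: [591.5, -347.5, 30.1]
ee_rot: [-179.8, 1.5, 33.5]
force: [0.7, 0.5, 0.6]
gripper_width: 91.0
shift cm [-0.13 -0.13  2.92] jaw dir -56.5 turn about tool z -0.2
```

```bash
python3 -m jog '[[[-0.15,-0.1,1.5],0,1],[[0,0,0],0,0.9],[[0,0,1],0,0.8],[[0,0,0],0,0.8],[[0,0,0],0,0.8]]' 45
python3 -c "
from h import *
togo(589,-347.4,1,-56.3)"
```

```text
time_s: 36.15
ee_pos: [589.8, -348.5, 5.5]
ee_rot: [-180.0, 1.4, 33.5]
force: [0.4, -0.1, 0.5]
gripper_width: 73.2
shift cm [ 0.   -0.14  0.45] jaw dir -56.5 turn about tool z -0.2
```

```bash
python3 -m jog '[[[0,-0.1,0.45],0,0.75],[[0,0,0],0,0.7],[[0,0,0],0,0],[[0,0,0],0,0],[[0,0,0],0,0],[[0,0,0],0,0]]' 45
python3 -m jog '[[[0,0,-1],0,0],[[0,0,-2],0,0],[[0,0,-3],0,0],[[0,0,-2],0,0],[[0,0,0],0,0]]'
python3 -c "
from h import *
togo(487.1,-49.3,80,-100.4)"
```

```text
time_s: 36.9
ee_pos: [589.3, -347.6, 1.0]
ee_rot: [-180.0, 1.4, 33.5]
force: [-0.5, 1.0, -0.9]
gripper_width: 54.9
time_s: 37.52
ee_pos: [588.7, -345.2, 80.5]
ee_rot: [-179.6, 1.6, 33.5]
force: [0.2, -0.2, -5.0]
gripper_width: 55.4
shift cm [  7.85 -30.29   0.05] jaw dir -56.5 turn about tool z 43.9
```

```bash
python3 -m jog '[[[1.5,-5.6,0],0,0],[[1.5,-5.6,0],0,0],[[1.5,-5.6,0],0,0],[[1.5,-5.6,0],0,0],[[1.5,-5.6,0],0,0],[[0,0,0],10,0],[[0,0,0],10,0],[[0,0,0],10,0],[[0,0,0],10,0],[[0,0,0],4,0]]' 
python3 -m jog '[[[0,0,0],0,0],[[0,0,0],0,0]]'
python3 -c "
from h import *
togo(487.1,-49.3,18,-100.4)
print(telemetry.state()['ee_rot'])"
```

```text
time_s: 38.78
ee_pos: [485.7, -60.1, 70.2]
ee_rot: [179.2, 2.4, -12.0]
force: [-1.2, -0.6, -4.4]
gripper_width: 54.7
time_s: 39.02
ee_pos: [484.5, -60.0, 69.0]
ee_rot: [179.2, 2.5, -11.9]
force: [-0.1, 0.1, -4.5]
gripper_width: 55.3
shift cm [ 0.25 -1.17  5.07] jaw dir -101.8 turn about tool z -1.4
[179.15392311   2.50220963 -11.88640608]
```

```bash
python3 -m jog '[[[0.25,-1.15,1],-1.4,0],[[0,0,1],0,0],[[0,0,0],0,0],[[0,0,0],0,0]]'
python3 -c "
from h import *
togo(487.1,-49.3,18,-100.4)"
```

```text
time_s: 39.52
ee_pos: [488.3, -48.3, 46.4]
ee_rot: [179.2, 2.6, -10.3]
force: [-0.2, -0.3, -5.3]
gripper_width: 54.9
shift cm [0.03 0.08 2.84] jaw dir -100.3 turn about tool z 0.1
```

```bash
python3 -m jog '[[[0,0.1,0.8],0,0],[[0,0,0.8],0,0],[[0,0,0.3],0,0],[[0,0,0],0,0]]'
python3 -c "
from h import *
togo(487.1,-49.3,18,-100.4)"
```

```text
time_s: 40.02
ee_pos: [487.2, -49.8, 26.3]
ee_rot: [179.2, 2.6, -10.3]
force: [0.3, 0.3, -4.3]
gripper_width: 55.1
shift cm [ 0.02 -0.06  0.83] jaw dir -100.3 turn about tool z 0.1
```

```bash
python3 -m jog '[[[0,-0.05,0.3],0,0],[[0,0,0.2],0,0],[[0,0,0.2],0,0]]'
python3 -m jog '[[[0,0,0.15],0,0]]'
python3 -m jog '[[[0,0,0.15],0,0]]'
python3 -m jog '[[[0,0,0.15],0,0]]'
```

```text
time_s: 40.4
ee_pos: [487.5, -49.4, 19.3]
ee_rot: [179.2, 2.5, -10.3]
force: [-0.7, 0.4, -4.9]
gripper_width: 55.0
time_s: 40.52
ee_pos: [487.0, -49.4, 18.3]
ee_rot: [179.2, 2.6, -10.3]
force: [-4.8, -0.7, 10.2]
gripper_width: 55.4
time_s: 40.65
ee_pos: [487.0, -49.4, 18.3]
ee_rot: [179.2, 2.5, -10.3]
force: [-5.0, -0.4, 12.4]
gripper_width: 55.2
time_s: 40.78
ee_pos: [487.1, -49.4, 18.3]
ee_rot: [179.2, 2.5, -10.3]
force: [-3.8, 0.3, 8.5]
gripper_width: 54.7
```

Contact came at +17.3 mm, matching the other pockets. I'll release, back off and check.

```bash
python3 -m jog '[[[0,0,0],0,0.8],[[0,0,0],0,0.8],[[0,0,0],0,0.8],[[0,0,-1],0,0.8],[[0,0,-4],0,1],[[0,0,-5],0,1],[[0,0,-5],0,1],[[-4,5,0],0,1],[[-4,5,0],0,1],[[-4,5,0],0,1]]'
python3 -m jog '[[[0,5,0],0,1],[[0,5,0],0,1],[[0,0,0],0,1],[[0,0,0],0,1]]'
python3 - <<'E'
from h import *
f=grab('top');u0,v0=250,115
a=cv2.resize(f['color'][115:255,250:390],None,fx=4,fy=4,interpolation=cv2.INTER_CUBIC)
for x,y in((646.7,60.5),(622.2,-74.5),(511.5,86),(487.1,-49.3)):
    q=(proj(f,[[x,y,17]])[0]-[250,115])*4;cv2.circle(a,tuple(q.astype(int)),3,(255,0,0),-1)
cv2.imwrite('pics/fin.png',cv2.cvtColor(a,cv2.COLOR_RGB2BGR))
E
python3 m.py | tail -2
```

```text
time_s: 42.02
ee_pos: [355.7, -174.3, 184.9]
ee_rot: [179.1, 1.8, -9.9]
force: [0.2, 0.2, 0.3]
gripper_width: 91.1
time_s: 42.52
ee_pos: [334.7, -276.9, 189.7]
ee_rot: [179.0, 1.5, -10.2]
force: [-0.1, -0.5, -0.0]
gripper_width: 90.9
biground rect c [513.8  75. ] size [71.3 51. ] long dir 12.2 circ [512.   84.8] 36.4
square rect c [487.  -49.2] size [98.8 98.3] long dir 79.4 circ [486.9 -49. ] 67.9Traceback (most recent call last):
  File "m.py", line 16, in <module>
    for n,u,v,r,z in(('flange',444,177,26,8),('pillow',428,247,22,10),('big',211,192,18,22),('small',214,253,14,18),('tub',486,221,22,75),('jar',154,223,20,85)): blobs(sat,u,v,r,z,n)
                                                                                                                                                                  ~~~~~^^^^^^^^^^^^^^^
  File "m.py", line 6, in blobs
    k=max(cs,key=cv2.contourArea)
ValueError: max() iterable argument is empty
```

View pics/fin.png

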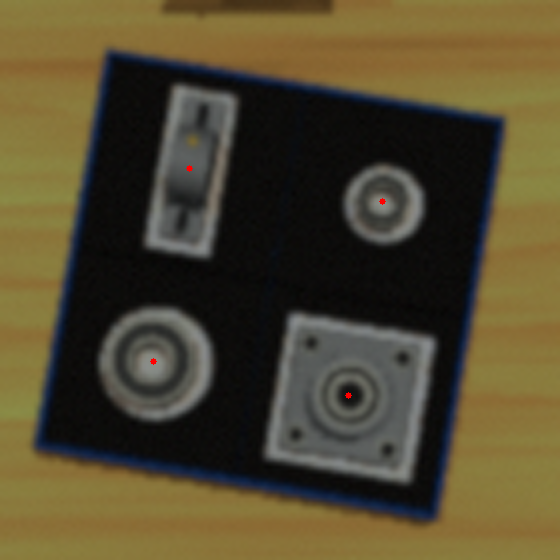

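All four parts are centred in their pockets, with white floor showing all round each one. I'll hand in.

```bash
python3 -c "
from h import *
print(telemetry.state()['time_s'],job_done())"
```

```text
the job is handed in; nothing more can be done
42.575 None
```

The pillow block, flange unit, large bearing and small bearing are each set down in their own pockets. I handed the job in at 42.6 s; it reports no verdict.

**Problem on the way:** the first two grasps at the pillow block closed above it without moving it. A gentle touch on the bare table showed the true tool height to be about 34 mm more than the reading. I used that offset for every later grasp.

**Last checks:**
- **Seating:** the parts met the pocket floors 17 to 17.5 mm above their table heights. All four agreed to within 0.5 mm, so none is resting on the foam.
- **Position:** the final top picture shows every part centred in its pocket, with white floor visible all round each one. The gripper was open and clear of everything.
- **Tub and jar:** nothing in the forces or path suggested the arm touched either, but I never confirmed their final positions. My last script to re-measure the parts, tub and jar stopped with an error before reaching them, and the final picture was cropped to the tray.
- **Tilt:** the tool had drifted 1 to 2.5 degrees off vertical by each release. The parts looked flat in the top picture, but I did not measure their tilt.

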